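Third hand for a tack weld: hold the T-bracket against the sprung shoe

ROBOT

A 6-joint arm with a two-finger parallel gripper is mounted at the origin on the work surface. World frame = base frame: x ahead of the robot, y to its left, z up, the work surface at z = 0. Lengths are in m, angles in degrees, forces in N, time in s.
With the tool pointing down it reaches from about 0.325 to 0.85 m from the base axis. Payload 15.5 kg.
Tool frame: the origin (TCP) lies midway between the tips of the shut fingers; the grasp point (between the pads) lies 19 mm behind it; z points along the fingers, y is the line along which they close (so a half turn about z gives the same grasp; the last joint's range is limited). The gripper opens to 91 mm and grips with 3 to 60 N. Pads are 32 mm wide; open, the fingers measure 118 mm over their backs; the gripper's body (76 mm by 178 mm) begins 60 mm behind the grasp point.
Start: joints at [58.757, 28.281, 77.091, -0, 74.628, -5.472], TCP at [0.272, 0.563, 0.182] pointing down, gripper open.
Joint ranges: [-166.48, 166.48], [-47.26, 123.95], [12.59, 153.08], [-70.14, 250.14], [6.76, 159.57], [-176.63, 176.63]. Speed limits (degrees/s): [108.29, 108.29, 147.25, 172.46, 172.46, 172.46].

INTERFACE

Orientations are given as a 3x3 rotation matrix whose columns are the frame's x, y, z axes.
In Python, from bench import ctrl gives the robot as it stands. The module is installed in compiled form; this text tells all that it offers. Calls block until the motion is done:
- ctrl.goto(position, orientation): joint-space move of the TCP to a pose.
- ctrl.move_l(position, vel=0.15, ori=None, contact_N=None): straight line of the TCP; ori=None keeps the orientation; vel is the mean speed in m/s. With contact_N (N) it stops when the force on the tool has changed by that much, and returns True; else False.
- ctrl.movej(angles): joint-space move.
- ctrl.command_gripper(opening): opening from 0.0 (shut) to 1.0 (fully open); the grip force is fixed at half the most; returns when the fingers have stopped.
- ctrl.sleep(seconds).
- ctrl.ik(position, orientation): joint angles nearest the present ones, or None.
- ctrl.read_camera(name): name is "scene" or "top" or "wrist"; returns the picture (400x640x3 uint8, blue, green, red); there is no depth.
- ctrl.camera_params(name): a dict with "fx", "fy", "cx", "cy" (pixels), "pose" (4x4, takes a point from camera to world coordinates); the wrist camera has in their place "T_tool_cam" (4x4, takes a point from camera to tool coordinates, whose origin is the TCP and whose axes are the flange's). Camera axes: x right, y up, looking along -z (the intrinsics and any distortion apply to the point x, -y, -z); pixel columns grow to the right and rows downward; lengths in m; the calibration is good to about 2 mm. A picture is of the moment at which its call begins: read the wrist's pose just before it. camera_params takes no time and is no camera call.
A pose or a line that the arm cannot do raises ctrl.MotionError and nothing moves.
- ctrl.sign_off(): hands the job in; it is judged then, once.
Readings, each from a call of its own:
- ctrl.current_t(): time.
- ctrl.current_q(): joint angles.
- ctrl.current_dq(): joint speeds.
- ctrl.current_effort(): joint torques, N m.
- ctrl.current_tool_pos(): TCP position.
- ctrl.current_eef_rot(): TCP orientation.
- ctrl.current_contact_force(): force on the tool from outside, world axes, zero at the start.
- ctrl.current_wrist_torque(): the same for the moment, N m.
- ctrl.current_grip_width(): opening from 0.0 (shut) to 1.0 (fully open).
- ctrl.current_grasp_force(): force on a finger pad.
Only numpy, scipy, OpenCV 4.12 (cv2) and the standard library are available. Lean on these libraries where they do the work, as an engineer would, in place of code of your own. Each camera call takes 0.05 s, during which the arm holds its last target. There are 200 camera calls.

TASK

Pick up the steel T-bracket from the bench, stand it upright on the bed of the welding fixture with the outside of its flange facing the copper shoe, square to it and centred on it, and press it against the shoe with a steady push of about 10 newtons, which is half of the sprung shoe's travel, so that the welder can tack it. Never drive the shoe to the end of its travel, and leave the other things on the bench alone. Finish while still holding it there: the program ends with the bracket pressed, not let go.

Things in the scene. Friction and masses are not known exactly. Their poses are not given: they have to be found in the camera images.
- tee: Bare steel T-bracket, 0.33 to 0.57 kg, standing on the bench: flange plate 6 thick, 80 wide, 60 mm high, with a rib 10 thick, 55 long, 55 mm high standing out from the middle of its back; a T from above. Origin: foot of the flange's outside face, mid-width. x points out of that face (flange x = -6 to 0, rib x = -61 to -6 mm), y along the flange, z up.
- rib_grip (a point): A point inside the bracket's rib, good for gripping across its 10 mm thickness (along the bracket's y) from above: at (-26, 0, 36) mm in the bracket's frame, 20 mm behind the back of the flange, 19 mm below the rib's top. Axes as the bracket's.
- fixture: Welding fixture fixed to the bench, place and yaw vary: grey-painted steel bed plate 220 (x) x 160 (y) x 12 mm; across its far part a like fence 30 thick, 140 wide, top 62 mm above the bench (x = 75 to 105 mm). The copper shoe stands before the fence's middle. Origin: on the bench under the bed's centre; x points to the fence (pressing direction), z up; bed top at z = 12 mm.
- shoe: Sprung copper shoe: block 13 thick, 50 wide, 32 mm high, on two rods before the fence; slides only along the fixture's x. Origin: centre of its front face, at rest at (40, 0, 42) mm in the fixture's frame; axes as the fixture's. Travel 20 mm, spring 1 N per mm without preload: 10 N pushes its face 10 mm in, to fixture x = 50 mm.
- cheek_line (a point): Point on the fixture at (50, 0, 40) mm in its frame, level with the front ends of two fixed steel cheeks, one each side of the shoe (y = 52 to 64 mm either side, from the fence to x = 50 mm, top 40 mm above the bench). At 10 N the shoe's face is level with these ends; an 80 mm flange centred on the shoe passes between the cheeks.
- tube: Bystander: offcut of square steel tube 80 x 40 x 40 mm lying on the bench. Origin at the centre of its underside.
- angle: Bystander: offcut of angle steel, 75 mm long, legs 50 mm, one leg flat on the bench. Origin under the middle of the flat leg.
- hammer: Bystander: hammer lying on the bench, 260 mm long.
- brush: Bystander: wire brush with a wooden back, 240 mm long.
- tin: Bystander: grey closed tin, 60 mm across and 100 mm high, upright.
- pot: Bystander: open aluminium pot, 90 mm across and 60 mm high.
- wedge: Bystander: small L-shaped red steel clamping piece, 90 mm long, 81 mm wide, 18 mm high.
There are look-alikes about, which are no part of the job. Leave any purple look-alike of the tee alone.

How it is judged (in metres and radians):
On the way, in this order (a step that is already met when the one before it is completed fails the run):
1. the T-bracket is lifted clear of the bench (height (world z) of tee above 0.03 m and contact force between tee and the fingers above 1 N), for 0.1 s.
2. the T-bracket stands upright on the fixture's bed (z of tee in the frame of fixture between 0.009 and 0.0155 m and angle between tee's own z axis and vertical below 0.08 rad and x of tee in the frame of fixture between -0.05 and 0.056 m and contact force between tee and fixture above 1 N), for 0.2 s.
At the end, for the whole second after the job is handed in: Through the last second the T-bracket stands upright on the bed (3 mm, 0.08 rad), its flange face on the copper shoe, square within 0.10 rad and centred within 10 mm, pressing it with 6 to 14 N, still, and held or pushed by the fingers with over 3 N (z of tee in the frame of fixture between 0.009 and 0.0155 m and angle between tee's own z axis and vertical below 0.08 rad and contact force between tee and shoe between 6 and 14 N and x of tee in the frame of shoe between -0.003 and 0.003 m and y of tee in the frame of shoe between -0.01 and 0.01 m and x of rib_grip in the frame of shoe below -0.015 m and angle between the x axis of tee and the x axis of fixture, either way round below 0.1 rad and contact force between tee and the fingers above 3 N and linear speed of tee below 0.01 m/s); the arm keeps its last pose, push and grip.
It fails at once if the shoe is driven to the end of its travel (x of shoe in the frame of fixture above 0.0585 m).
It fails at once if another thing on the bench is disturbed (moved more than 25 mm) (distance of any of tube, angle, hammer, brush, tin, pot, wedge from where it was at the start of the episode above 0.025 m).
It also fails if it takes over 45 s, if anything falls off the work surface, if the arm or the gripper's body presses on something with over 40 N, if the wrist force passes 120 N, or if a joint passes its speed limit or range.

## Working session

There is one attempt and no reset: what is moved stays moved. The work goes in short steps, each a Python script; the robot and the scene stay as the last script left them, time stands still between calls to the robot, and variables do not carry over. Pictures are saved under pics/ and viewed, at most 10 in all, crops included, and the job is handed in when it is done.

```bash
mkdir -p pics; python3 - <<'E'
from bench import ctrl
import cv2
for n in("top","scene"):
    cv2.imwrite(f"pics/{n}0.png",ctrl.read_camera(n)); p=ctrl.camera_params(n); print(n,p)
print(ctrl.camera_params("wrist"),ctrl.current_eef_rot(),ctrl.current_t())
E
```

```text
top {'fx': 400.66936067455475, 'fy': 400.66936067455475, 'cx': 324.6090279639701, 'cy': 198.10531942003473, 'pose': array([[ 0.02733427,  0.9912444 , -0.1291796 ,  0.36754888],
       [-0.99911799,  0.03121209,  0.02808995,  0.03044757],
       [ 0.03187597,  0.12829785,  0.99122328,  1.30005584],
       [ 0.        ,  0.        ,  0.        ,  1.        ]])}
scene {'fx': 464.106850043027, 'fy': 464.106850043027, 'cx': 313.14377310577527, 'cy': 198.8398812943802, 'pose': array([[ 0.21683007, -0.75211963,  0.62233494,  1.2302861 ],
       [ 0.97610402,  0.17640373, -0.12689628, -0.123041  ],
       [-0.01434102,  0.63497857,  0.77239663,  0.96020152],
       [ 0.        ,  0.        ,  0.        ,  1.        ]])}
{'fx': 314.0282506959861, 'fy': 314.0282506959861, 'cx': 319.6949550413977, 'cy': 203.9416855240519, 'T_tool_cam': array([[-8.43934835e-04,  9.55982237e-01,  2.93423331e-01,
         8.45022825e-02],
       [ 9.99999114e-01,  1.10883487e-03, -7.36452510e-04,
        -4.03674566e-04],
       [-1.02939354e-03,  2.93422449e-01, -9.55982326e-01,
        -2.02573414e-01],
       [ 0.00000000e+00,  0.00000000e+00,  0.00000000e+00,
         1.00000000e+00]])} [[-9.00547928e-01  4.34756343e-01 -5.92793633e-04]
 [ 4.34756734e-01  9.00547396e-01 -9.84969365e-04]
 [ 1.05617084e-04 -1.14473314e-03 -9.99999339e-01]] 0.1
```

View pics/top0.png

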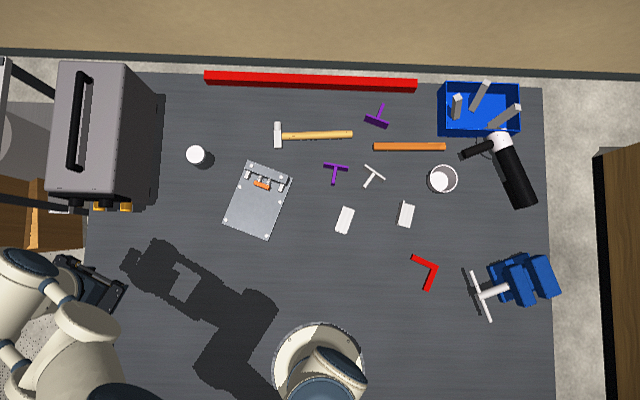

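View pics/scene0.png

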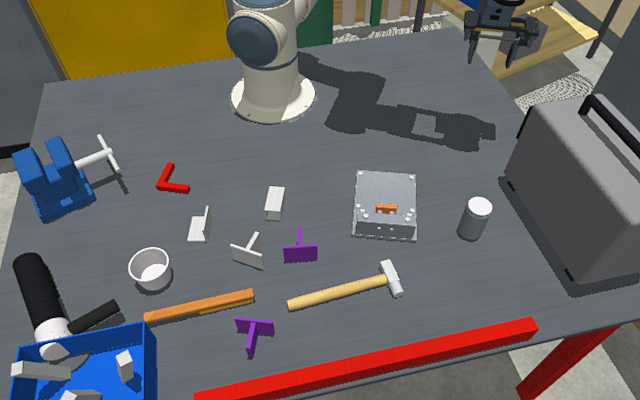

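The top view shows the tee as a light T at about (373,177), with the purple look-alike beside it at (335,173). The fixture is at about (257,200), with the shoe at (262,184) and the fence towards the upper right. I'll zoom in on both.

```bash
cat > h.py <<'E'
from bench import ctrl
import numpy as np, cv2
def cam(n):
    p=ctrl.camera_params(n)
    if n=="wrist":
        T=np.eye(4);T[:3,:3]=ctrl.current_eef_rot();T[:3,3]=ctrl.current_tool_pos();p["pose"]=T@p["T_tool_cam"]
    return p
def pt(p,uv,z):
    d=p["pose"][:3,:3]@np.array([(uv[0]-p["cx"])/p["fx"],-(uv[1]-p["cy"])/p["fy"],-1.]);o=p["pose"][:3,3]
    return o+d*(z-o[2])/d[2]
def proj(p,P):
    c=(np.atleast_2d(P)-p["pose"][:3,3])@p["pose"][:3,:3]
    return np.c_[p["cx"]-p["fx"]*c[:,0]/c[:,2],p["cy"]+p["fy"]*c[:,1]/c[:,2]]
def down(yaw):  # tool y axis (closing line) at this yaw, tool z down
    y=np.array([np.cos(yaw),np.sin(yaw),0]);z=np.array([0,0,-1.]);return np.c_[np.cross(y,z),y,z]
E
python3 - <<'E'
import cv2,numpy as np
a=cv2.imread("pics/top0.png")
f=lambda u,v:cv2.resize(a[v:v+100,u:u+100],(400,400),interpolation=cv2.INTER_CUBIC)
cv2.imwrite("pics/z0.png",np.hstack([f(210,150),f(310,130)]))
E
```

```text
(no output)
```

View pics/z0.png

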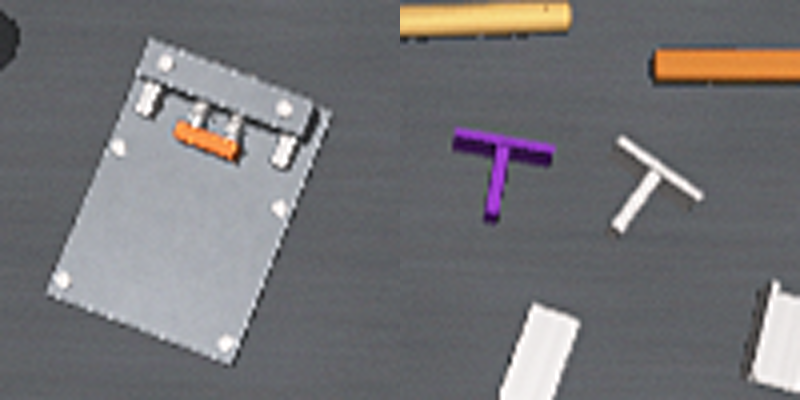

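The left half shows the fixture: bed corners at zoom (48,293), (234,364) and (330,113), fence at top, shoe in orange. The right half shows the tee: flange top from (620,138) to (700,197), and the rib end at (618,230).

```bash
python3 - <<'E'
from h import *
p=cam("top")
z=lambda x,y,u0,v0:(u0+(x+.5)/4-.5,v0+(y+.5)/4-.5)
a=pt(p,z(620,138,210,130),.06);b=pt(p,z(700,197,210,130),.06);r=pt(p,z(618,230,210,130),.055)
m=(a+b)/2;d=m-r
print("tee",a,b,r,np.hypot(*(a-b)[:2]),np.hypot(*d[:2]),np.degrees(np.arctan2(d[1],d[0])),np.degrees(np.arctan2(*(a-b)[1::-1])))
c=[pt(p,z(*q,210,150),.012) for q in((48,293),(234,364),(330,113))]
e=c[2]-c[1];f=c[0]-c[1];print("fix",c,(c[0]+c[2])/2,np.hypot(*e[:2]),np.hypot(*f[:2]),np.degrees(np.arctan2(e[1],e[0])),np.degrees(np.arctan2(f[1],f[0])))
E
```

```text
tee [ 0.64163137 -0.12847153  0.06      ] [ 0.59632093 -0.19250533  0.06      ] [ 0.56866767 -0.12860136  0.055     ] 0.07844336936745643 0.05956280889368377 -32.36778679924637 54.71669877671955
fix [array([0.44538658, 0.32042698, 0.012     ]), array([0.39324246, 0.17011875, 0.012     ]), array([0.59847708, 0.10153296, 0.012     ])] [0.52193183 0.21097997 0.012     ] 0.21639145357318793 0.15909611180791655 -18.4787179240712 70.86759395913266
```

```bash
python3 - <<'E'
from h import *
import pickle
def look(name,xy,yaw,h):
    ctrl.goto([*xy,h],down(yaw)); ctrl.sleep(.2)
    p=cam("wrist"); im=ctrl.read_camera("wrist"); cv2.imwrite(f"pics/{name}.png",im); pickle.dump(p,open(name+".pkl","wb"));print(ctrl.current_t(),ctrl.current_tool_pos())
look("fx",(0.54,0.205),np.radians(71),.22)
ctrl.command_gripper(.45)
look("te",(0.597,-0.146),np.radians(57),.18)
E
```

```text
2.0 [0.53979038 0.20557303 0.2199404 ]
4.475 [ 0.5971706  -0.14514695  0.18014713]
```

View pics/fx.png

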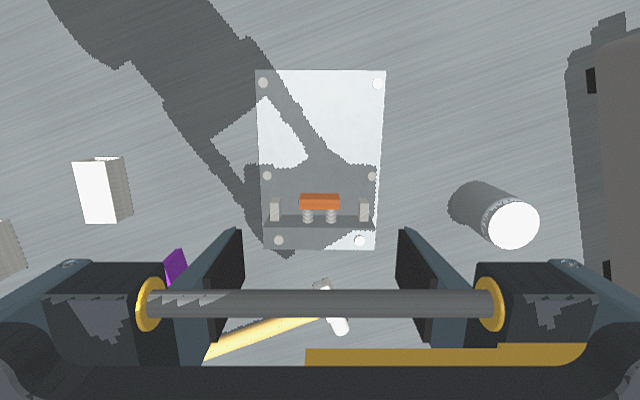

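View pics/te.png

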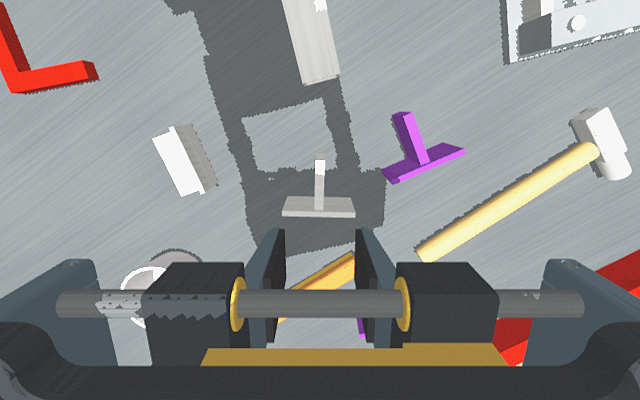

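The fixture wrist view shows bed corners at about (256,70), (386,70), (264,249) and (375,250), and the shoe's top at about (299–340, 194–206). In the tee view the flange is at about (284–354, 197–216), with the rib running up to (320,155). I'll zoom both with the projected models overlaid.

```bash
cat >> h.py <<'E'
def tf(x,y,yaw,P):
    c,s=np.cos(yaw),np.sin(yaw);P=np.array(P,float);return np.c_[x+c*P[:,0]-s*P[:,1],y+s*P[:,0]+c*P[:,1],P[:,2]]
TEE=np.array([(0,40,60),(0,-40,60),(-6,40,60),(-6,-40,60),(-61,5,55),(-61,-5,55)])/1e3
FIX=np.array([(-110,80,12),(-110,-80,12),(110,80,12),(40,25,58),(40,-25,58),(53,25,58),(53,-25,58),(75,70,62),(75,-70,62)])/1e3
E
python3 - <<'E'
from h import *
import pickle
def crop(n,u,v,w,h,k,P):
    im=cv2.imread(f"pics/{n}.png")[v:v+h,u:u+w];im=cv2.resize(im,None,fx=k,fy=k,interpolation=cv2.INTER_CUBIC)
    for q in proj(pickle.load(open(n+".pkl","rb")),P):
        cv2.drawMarker(im,tuple(int(round(t)) for t in ((q-[u,v]+.5)*k-.5)),(0,0,255),cv2.MARKER_CROSS,8,1)
    return im
A=crop("fx",240,60,160,200,3,tf(.522,.211,np.radians(-18.8),FIX))
B=crop("te",276,145,90,85,3.5,tf(.619,-.1605,np.radians(-33.5),TEE))
o=np.zeros((600,800,3),np.uint8);o[:,:480]=A;o[:B.shape[0],482:482+B.shape[1]]=B;cv2.imwrite("pics/z1.png",o)
E
```

```text
(no output)
```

View pics/z1.png

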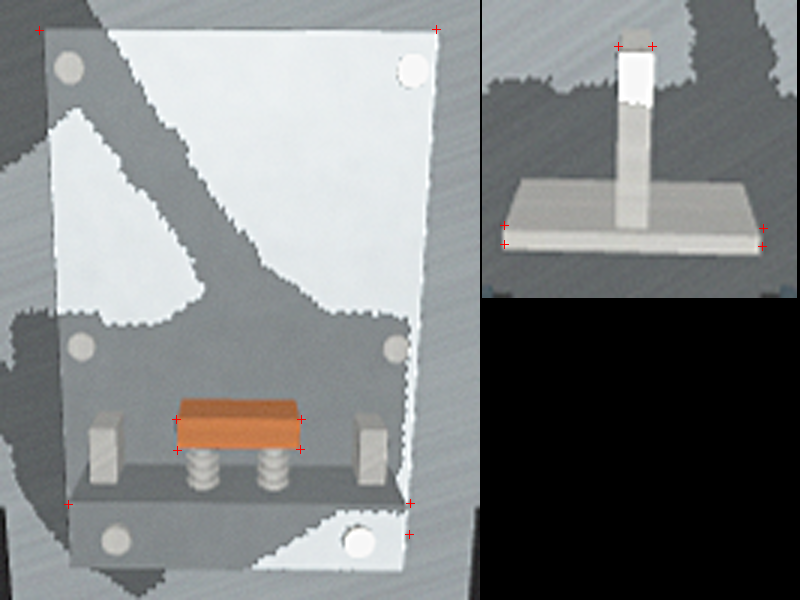

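The zoom shows both model overlays within about 2 px of the true corners, and the remaining offsets are small enough to fit by least squares.

```bash
python3 - <<'E'
from h import *
import pickle
from scipy.optimize import least_squares
def fit(n,P,uv,g):
    p=pickle.load(open(n+".pkl","rb"))
    r=least_squares(lambda s:(proj(p,tf(*s,P))-uv).ravel(),g);print(n,r.x[:2],np.degrees(r.x[2]),np.round(r.fun,1));return r.x
uf=(np.array([(438,30),(44,31),(301,419),(177,419),(300,448),(178,448),(406,503),(69,503)])+.5)/3-.5+[240,60]
ut=(np.array([(760,254),(503,250),(762,235),(503,231),(654,53),(618,53)])-[482,0]+.5)/3.5-.5+[276,145]
f=fit("fx",np.delete(FIX,2,0),uf,[.522,.211,-.33]);t=fit("te",TEE,ut,[.619,-.1605,-.58])
np.save("pose.npy",[f,t])
E
```

```text
fx [0.52207393 0.21148441] -19.208248641717105 [ 0.3  0.  -0.8 -0.9 -0.  -0.  -0.  -0.2  0.1  0.5 -0.2  0.4  1.1  0.3
 -0.4 -0. ]
te [ 0.62063488 -0.16199994] -34.036765928187656 [ 0.2 -0.1  0.1 -0.2 -0.1  0.1  0.  -0.  -0.5  0.2  0.3  0. ]
```

```bash
python3 - <<'E'
from h import *
f,t=np.load("pose.npy")
g=tf(*t,[(-.026,0,.017)])[0]; R=down(t[2]+np.pi/2)
ctrl.goto([g[0],g[1],.10],R)
print(ctrl.move_l(g,vel=.1,contact_N=15),ctrl.current_tool_pos()-g)
ctrl.command_gripper(0); ctrl.sleep(.2)
print("grip",ctrl.current_grip_width()*91,ctrl.current_grasp_force())
ctrl.move_l(g+[0,0,.12],vel=.15); ctrl.sleep(.2)
print(ctrl.current_grip_width()*91,ctrl.current_grasp_force(),ctrl.current_contact_force())
a=tf(*f,[(.005-.026,0,.017+.012+.06)])[0]
ctrl.goto(a,down(f[2]+np.pi/2)); ctrl.sleep(.3)
print(ctrl.current_t(),ctrl.current_tool_pos()-a,ctrl.current_contact_force())
import pickle
p=cam("wrist");im=ctrl.read_camera("wrist");cv2.imwrite("pics/held.png",im);pickle.dump(p,open("held.pkl","wb"))
im=im[120:270,220:420]
q=proj(p,tf(*f,TEE+[0.005,0,.072]));q=np.r_[q,proj(p,tf(*f,FIX))]
im=cv2.resize(im,None,fx=4,fy=4,interpolation=cv2.INTER_CUBIC)
for k in q:cv2.drawMarker(im,tuple(int(round(s)) for s in (k-[220,120]+.5)*4-.5),(0,0,255),cv2.MARKER_CROSS,10,1)
cv2.imwrite("pics/z2.png",im)
E
```

```text
False [ 0.0004822  -0.00016481  0.00067278]
grip 9.380039439747403 29.998406767845154
9.68391373912078 29.997529685497284 [-0.02289159  0.38175381 -4.92041171]
9.5333 [ 3.25985301e-04 -4.92774520e-04  2.84113481e-05] [-0.56933119 -0.49070356 -4.57816046]
```

View pics/z2.png

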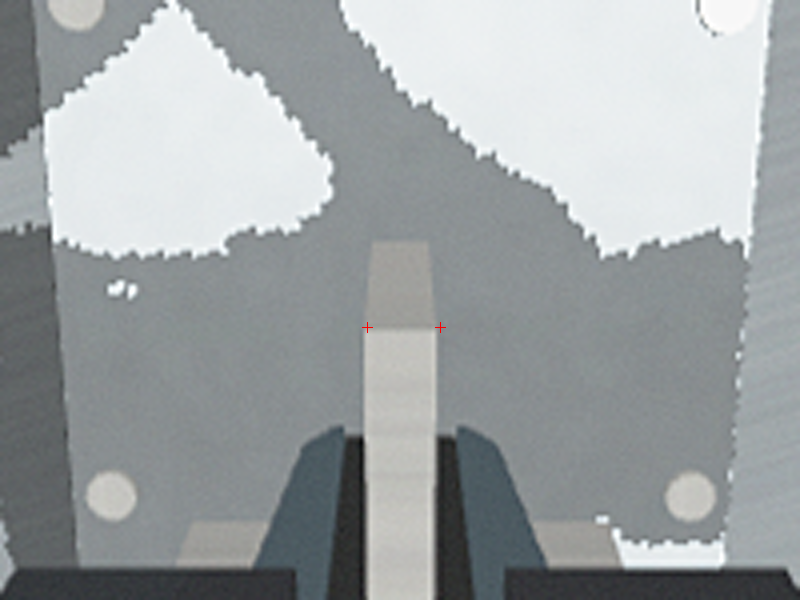

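The tee is held as expected: the rib end at (367–437, 328) in the zoom matches the overlay within 1 mm. Next I lower it, then slide and press.

```bash
python3 - <<'E'
from h import *
f,t=np.load("pose.npy"); ex=np.array([np.cos(f[2]),np.sin(f[2]),0])
a=tf(*f,[(-.021,0,.029)])[0]
ctrl.move_l(a+[0,0,.01],vel=.08)
hit=ctrl.move_l(a-[0,0,.004],vel=.02,contact_N=5); ctrl.sleep(.4)
P=ctrl.current_tool_pos(); print(hit,P-a,ctrl.current_contact_force(),ctrl.current_t())
z=P[2]
def st(tag):
    ctrl.sleep(.15);P=ctrl.current_tool_pos();c=ctrl.current_contact_force()
    print(tag,"facex",round(1e3*((P-a)@ex+.005),1),"dz",round(1e3*(P[2]-a[2]),2),"Fx",round(c@ex,1),"Fz",round(c[2],1),"w",round(ctrl.current_grip_width()*91,2),round(ctrl.current_grasp_force(),1),round(ctrl.current_t(),1))
for x in (.02,.034,.040,.043,.046):
    b=a+ex*(x-.005);b[2]=z;ctrl.move_l(b,vel=.03);st(x)
E
```

```text
True [ 5.35885041e-05 -3.98046589e-05 -1.68853760e-04] [-1.29334506 -0.41018646  6.31255136] 11.2917
0.02 facex 18.4 dz 0.65 Fx -13.8 Fz 26.5 w 9.48 38.9 12.1
0.034 facex 32.9 dz 0.03 Fx -8.2 Fz 12.5 w 9.46 35.6 12.9
0.04 facex 39.1 dz -0.06 Fx -6.9 Fz 9.3 w 10.06 34.9 13.4
0.043 facex 42.0 dz -0.16 Fx -6.5 Fz 6.8 w 9.58 34.6 13.8
0.046 facex 45.1 dz -0.22 Fx -5.4 Fz 6.7 w 9.91 34.4 14.2
```

Push force isn't rising at the expected shoe contact, so I'll look again.

```bash
python3 - <<'E'
from h import *
import pickle
f,t=np.load("pose.npy")
p=cam("wrist");im=ctrl.read_camera("wrist");s=ctrl.read_camera("scene");ps=cam("scene")
pickle.dump((p,ps),open("push.pkl","wb"));cv2.imwrite("pics/w3.png",im);cv2.imwrite("pics/s3.png",s)
def crop(im,p,u,v,w,h,k,P):
    im=cv2.resize(im[v:v+h,u:u+w],None,fx=k,fy=k,interpolation=cv2.INTER_CUBIC)
    for q in proj(p,P):cv2.drawMarker(im,tuple(int(round(t)) for t in (q-[u,v]+.5)*k-.5),(0,0,255),cv2.MARKER_CROSS,8,1)
    return im
P=tf(*f,TEE+[.045,0,.012])
A=crop(im,p,240,120,160,120,2.5,P);B=crop(s,ps,330,150,100,100,4,np.r_[P,tf(*f,FIX[3:])])
o=np.zeros((400,800,3),np.uint8);o[:300,:400]=A;o[:,400:]=B;cv2.imwrite("pics/z3.png",o)
E
```

```text
(no output)
```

View pics/z3.png

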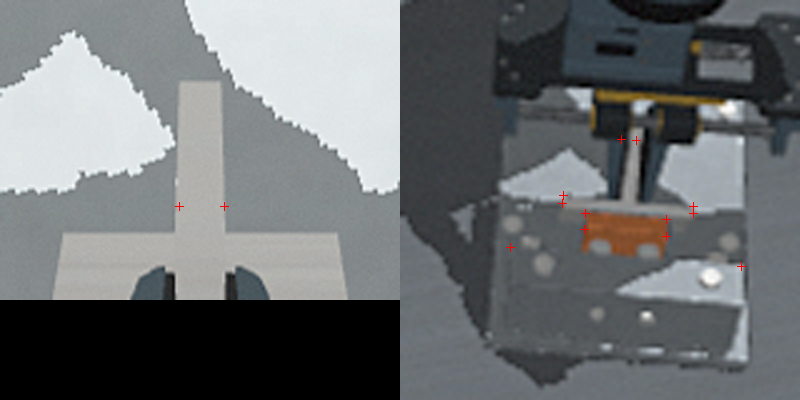

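The wrist view (left) shows the rib end at (179–221, 80) and the flange's back foot at (64–340, 232), both well off the overlay. The tee has pitched in the grip because bed friction dragged its foot. I'll solve for its pose in the tool from these corners.

```bash
python3 - <<'E'
from h import *
import pickle
from scipy.optimize import least_squares
p,ps=pickle.load(open("push.pkl","rb"));f,t=np.load("pose.npy")
uv=(np.array([(340,232),(64,232),(221,80),(179,80)])+.5)/2.5-.5+[240,120]
def model(s,Q):  # pitch s[0] (+ = flange top forward/down), tee origin at fixture (s1,0,s2)
    c,n=np.cos(s[0]),np.sin(s[0]);Q=np.array(Q)/1e3
    return tf(*f,np.c_[s[1]+c*Q[:,0]+n*Q[:,2],Q[:,1]+s[3],s[2]-n*Q[:,0]+c*Q[:,2]])
for nm,Q in dict(foot=[(-6,40,0),(-6,-40,0),(-61,5,0),(-61,-5,0)],top=[(-6,40,0),(-6,-40,0),(-61,5,55),(-61,-5,55)]).items():
  for g in(0,.5,1):
    r=least_squares(lambda s:(proj(p,model(s,Q))-uv).ravel(),[g,.04,.012,0])
    print(nm,np.degrees(r.x[0]),r.x[1:],np.round(r.fun,1),"ribgrip",(model(r.x,[(-26,0,36)])-ctrl.current_tool_pos()).round(4))
print(ctrl.current_tool_pos(),ctrl.current_eef_rot().round(3))
E
```

```text
foot 30.311750632409844 [ 0.01241892  0.01264608 -0.00010018] [-0.4 -0.  -0.4  0.   0.3 -0.   0.4  0. ] ribgrip [[-0.0103  0.0037  0.0281]]
foot 30.311750577426633 [ 0.01241892  0.01264608 -0.00010018] [-0.4 -0.  -0.4  0.   0.3 -0.   0.4  0. ] ribgrip [[-0.0103  0.0037  0.0281]]
foot 30.311750624602738 [ 0.01241892  0.01264608 -0.00010018] [-0.4 -0.  -0.4  0.   0.3 -0.   0.4  0. ] ribgrip [[-0.0103  0.0037  0.0281]]
top 3.209946225368452 [ 0.01381922  0.01365454 -0.00013746] [-0.9 -0.  -0.1  0.1  1.8 -0.  -1.2 -0. ] ribgrip [[-0.0275  0.0097  0.0223]]
top 3.2099457878316717 [ 0.01381922  0.01365454 -0.00013746] [-0.9 -0.  -0.1  0.1  1.8 -0.  -1.2 -0. ] ribgrip [[-0.0275  0.0097  0.0223]]
top 3.2099456280294563 [ 0.01381922  0.01365453 -0.00013746] [-0.9 -0.  -0.1  0.1  1.8 -0.  -1.2 -0. ] ribgrip [[-0.0275  0.0097  0.0223]]
[0.54000589 0.20497501 0.02877019] [[-0.944  0.329 -0.003]
 [ 0.329  0.944 -0.   ]
 [ 0.002 -0.001 -1.   ]]
```

The fit is clean: pitch 30.3°, and the foot is still on the bed at x≈12 mm, with the flange top just reaching the shoe. I'll rotate tool and tee back about the foot line, release so it settles upright, and retract to look again.

```bash
python3 - <<'E'
from h import *
import pickle
from scipy.spatial.transform import Rotation as Ro
f,t=np.load("pose.npy")
piv=tf(*f,[(.0124,0,.012)])[0]; ey=np.array([-np.sin(f[2]),np.cos(f[2]),0])
P=ctrl.current_tool_pos();R=down(f[2]+np.pi/2)
for a in(-14,-28):
    Q=Ro.from_rotvec(ey*np.radians(a)).as_matrix()
    P2=piv+Q@(P-piv)+[0,0,.0015];R2=Q@R
    ctrl.move_l(P2,vel=.03,ori=R2);ctrl.sleep(.1);print(ctrl.current_contact_force().round(1),ctrl.current_t())
ctrl.command_gripper(.35)
ctrl.move_l(P2-R2[:,2]*.075,vel=.12)
v=tf(*f,[(-.02,0,.20)])[0]
ctrl.goto(v,R);ctrl.sleep(.2)
p=cam("wrist");im=ctrl.read_camera("wrist");cv2.imwrite("pics/w4.png",im);pickle.dump(p,open("w4.pkl","wb"))
M=np.r_[tf(*f,TEE+[.012,0,.012]),tf(*f,FIX[3:])]
u,vv,w,h,k=240,110,160,120,5
im=cv2.resize(im[vv:vv+h,u:u+w],None,fx=k,fy=k,interpolation=cv2.INTER_CUBIC)
for q in proj(p,M):cv2.drawMarker(im,tuple(int(round(s)) for s in (q-[u,vv]+.5)*k-.5),(0,0,255),cv2.MARKER_CROSS,8,1)
cv2.imwrite("pics/z4.png",im);print(ctrl.current_t())
E
```

```text
[ 0.1  0.4 -4.9] 14.9
[ 0.   0.1 -3.9] 15.9917
18.425
```

View pics/z4.png

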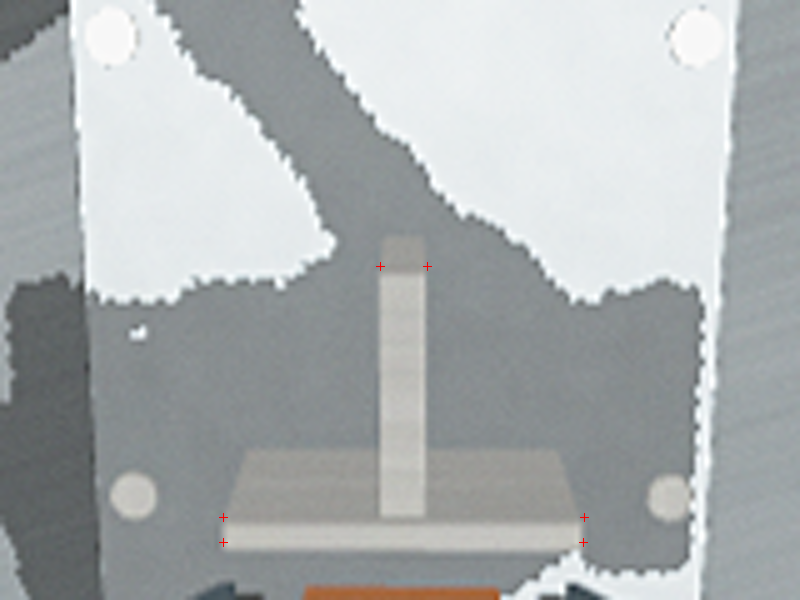

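The tee stands upright and square again, about 1 mm further along than the overlay: flange top at (222–583, 523–551), rib end at row 273. I'll regrasp, hover it about 1 mm off the bed so nothing drags, and press while checking force.

```bash
python3 - <<'E'
from h import *
f,t=np.load("pose.npy"); ex=np.array([np.cos(f[2]),np.sin(f[2]),0]);R=down(f[2]+np.pi/2)
X=.0132
a=tf(*f,[(X-.026,0,.029)])[0]
ctrl.goto(a+[0,0,.07],R)
print(ctrl.move_l(a,vel=.1,contact_N=12))
ctrl.command_gripper(0);ctrl.sleep(.2)
def st(tag):
    ctrl.sleep(.2);P=ctrl.current_tool_pos();c=ctrl.current_contact_force()
    print(tag,"face",round(1e3*((P-a)@ex+X),1),"dz",round(1e3*(P[2]-a[2]),2),"Fx",round(c@ex,1),"Fz",round(c[2],1),"w",round(ctrl.current_grip_width()*91,2),round(ctrl.current_grasp_force(),1),round(ctrl.current_t(),1),flush=True);return c
st("grip")
for h in(.001,.0015,.002):
    ctrl.move_l(a+[0,0,h],vel=.02)
    if st(h)[2]<-3.3:break
for x in(.03,.038,.043,.046):
    ctrl.move_l(a+ex*(x-X)+[0,0,h],vel=.03);c=st(x)
    if abs(c@ex)>9:break
E
```

```text
False
grip face 13.4 dz 0.31 Fx -0.3 Fz 6.1 w 9.6 30.0 20.6
0.001 face 13.1 dz 0.83 Fx -0.9 Fz -5.1 w 9.2 30.0 21.1
0.03 face 29.8 dz 1.0 Fx -0.0 Fz -4.2 w 9.79 30.0 22.0
0.038 face 37.9 dz 0.98 Fx -0.6 Fz -3.4 w 9.96 30.0 22.6
0.043 face 42.7 dz 0.92 Fx -3.7 Fz -4.5 w 9.42 30.0 23.1
0.046 face 45.4 dz 0.91 Fx -5.1 Fz -3.0 w 9.53 30.0 23.6
```

```bash
python3 - <<'E'
from h import *
f,t=np.load("pose.npy"); ex=np.array([np.cos(f[2]),np.sin(f[2]),0])
X=.0132;a=tf(*f,[(X-.026,0,.029)])[0]
def st(tag):
    ctrl.sleep(.3);P=ctrl.current_tool_pos();c=np.mean([ctrl.current_contact_force() for _ in range(10) if not ctrl.sleep(.02)],0)
    print(tag,"face",round(1e3*((P-a)@ex+X),1),"dz",round(1e3*(P[2]-a[2]),2),"Fx",round(c@ex,1),"Fz",round(c[2],1),round(ctrl.current_grasp_force(),1),round(ctrl.current_t(),1));return c@ex
x=.049
ctrl.move_l(a+ex*(x-X)+[0,0,.001],vel=.03);F=st("p")
x+=np.clip((10+F)/1e3,-.002,.003);ctrl.move_l(a+ex*(x-X)+[0,0,.001],vel=.03);st("p2")
ctrl.move_l(a+ex*(x-X)+[0,0,.0003],vel=.02);st("set")
import cv2
im=ctrl.read_camera("wrist");s=ctrl.read_camera("scene")
o=np.zeros((400,800,3),np.uint8);o[:300,:400]=cv2.resize(im[120:240,240:400],(400,300));o[:,400:]=cv2.resize(s[150:250,330:430],(400,400),interpolation=cv2.INTER_CUBIC);cv2.imwrite("pics/z5.png",o)
E
```

```text
p face 48.0 dz 0.9 Fx -8.4 Fz -0.7 30.0 24.3
p2 face 49.4 dz 0.89 Fx -9.7 Fz -0.2 30.0 25.0
set face 49.5 dz 0.36 Fx -10.2 Fz 3.4 30.0 25.7
```

View pics/z5.png

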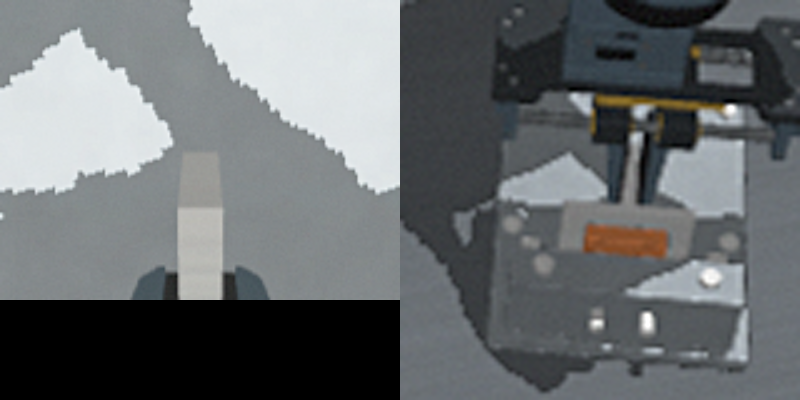

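The rib end is at its nominal place (178–222, row 207), so the bracket is upright. The scene view shows the flange flat and centred behind the shoe, pushing with about 10 N. I'm handing it in.

```bash
python3 -c "
from bench import ctrl
print(ctrl.sign_off(),ctrl.current_contact_force())"
```

```text
the job is handed in; nothing more can be done
the job is handed in; nothing more can be done
```

The job is handed in with the bracket upright on the bed, centred and square on the copper shoe, still gripped, and pressed at about 10 N. It tipped in the grip on the first push, so I stood it up again and regrasped it; no verdict came back at hand-in.

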